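# Prop the tape bin open and take out the pink roll

## Robot

A 7-joint arm with a two-finger parallel gripper is mounted at the origin on a cart in front of the work surface, level with it; the furniture and walls round the work are solid. World frame = base frame: x ahead of the robot, y to its left, z up, the work surface at z = 0. Lengths are in mm, angles in rad, forces in N, time in s.
With the tool pointing down it reaches from about 400 to 875 mm from the base axis. Payload 19.3 kg.
Tool frame: the origin (TCP) lies at the very end of the fingers, on their centre line; the grasp point (between the pads) lies 19 mm behind it (env.tcp_to_grasp is the distance from the TCP to the grasp point, in mm); z points along the fingers, y is the line along which they close (so a half turn about z gives the same grasp; the last joint's range is limited). The gripper opens to 85 mm and grips with 20 to 120 N. Pads are 22 mm wide; open, the fingers measure 114 mm over their backs; the gripper's body (76 mm by 85 mm) begins 54 mm behind the grasp point. The pads swing forward as they close: fully open they stand 13 mm farther back than shut.
Start: joints at [1.032, 0.521, -0.036, 1.599, 0.021, 1.021, -0.113], TCP at [282.357, -557.574, 231.291] pointing down, gripper open.
Joint ranges: [-2.91, 2.91], [-0.3, 2.13], [-1.5, 1.42], [0.17, 2.43], [-1.26, 4.41], [0.16, 1.93], [-2.52, 2.52]. Speed limits (rad/s): [1.89, 1.89, 2.39, 2.39, 3.01, 3.01, 3.01].

## Interface

Orientations are given as a unit quaternion [x, y, z, w].
In Python, from plant import env, imaging gives the robot as it stands.
- The arm moves only by the tool play_rows, never from a script. Its argument "rows" is a list of rows, each a list of 3 entries, a list of its own where there are three numbers: the shift along the tool's x, y, z in m, then the turn, a rotation vector about the tool's x, y, z in degrees, then the closure, from 0 (fully open) to 1 (shut). In form: [[[x, y, z], [rx, ry, rz], hand], ...]. A call has 1 to 12 rows; each row is the pose to reach, as a shift and turn from the pose commanded when the call began, along the tool's axes at that moment; what a row does not reach only later rows make up. A row lasts 1/8 s, in which the tool goes at most 62.5 mm and 10.7 degrees, less where a joint would pass 70% of its speed; a pose out of reach is approached as far as the arm can. A call with a gripper value outside its range is refused whole. The fingers move at their own pace and stop on an object; "newtons" is the grip in N (left out, the last holds). Time passes only in rows, so rows that repeat a pose let the fingers close. It gives the time, the measured TCP pose, the force, the opening and the grip force at its end, in the units of the state.
- env.state(): the state, without advancing time (a new reading comes with each control period).
- imaging.capture(name): name is "side" or "top" or "wrist"; returns a dict with "color" (420x560x3 uint8, red, green, blue), "camera_matrix" (3x3 intrinsics, pixels), "eye" and "rotation" of the camera in the world; the wrist camera has in their place "hand_eye" (4x4, takes a point from camera to tool coordinates, whose origin is the TCP and whose axes are the flange's). Camera axes: x right, y up, looking along -z (the intrinsics and any distortion apply to the point x, -y, -z); pixel columns grow to the right and rows downward; lengths in mm; the calibration is good to about 2 mm. A picture is of the moment at which its call begins: read the wrist's pose just before it. There is no depth.
- env.sign_off(): hands the job in; it is judged then, once.
The state is a dict: "time": time; "joint_pos": joint angles; "qvel": joint speeds; "joint_efforts": joint torques, N m; "eef_pos": TCP position; "orientation": TCP orientation; "contact_force": force on the tool from outside, world axes, zero at the start; "wrist_torque": the same for the moment, N m; "width": finger opening in mm; "grip_force": force on a finger pad.
Only numpy, scipy, OpenCV 4.12 (cv2) and the standard library are available. Lean on these libraries where they do the work, as an engineer would, in place of code of your own. Each camera call takes 0.05 s, during which the arm holds its last target. There are 200 camera calls.

## Task

Prop the spring-closed clear flap of the white tape bin open by standing the yellow stop block upright in the pocket behind the bin, where it presses the red lever down, and let go of it. Then take the pink roll of tape out of the bin and lay it flat in the blue tray, leaving the flap propped open.

Things in the scene. Friction and masses are not known exactly. Their poses are not given: they have to be found in the camera images.
- block_centre (a point): Centre (52 mm above its foot) of the loose yellow stop block with black stripes: 44 x 44 mm, 105 mm tall, 0.25 kg, on the left of the bench. x, y square to its upright faces, z up. Grip it near the top across two opposite faces; stand it in the pocket squarely, fingers along the bin's y. Between it and the bin stands a fixed instrument (see tray_floor).
- pocket (a point): Point on the pocket floor (5 mm above the worktop) over which the block is lowered straight down; 8 mm off is fine. x: bin front to back, y: along the hinge, z up. Pocket 68 mm wide in y, side walls 42 mm high; far wall 32 mm away in +x, 52 mm high; flared lips up to 65 mm. Let go, the block is pushed about 10 mm in +x to the far wall and stays. Fixed white bin: centre 127 mm in -x.
- flap (a joint): Clear flap with grey rim and red lever over the pocket, rad: 0 shut, 1.35 propped, 1.5 while the block goes in. Hinge along y, 62 mm in -x of the pocket point, 80 mm above the worktop; flap reaches 133 mm from it, bin 130 x 240 mm, 75 mm high, walls 5 mm. Shut, the lever rises 27 deg from the hinge, 50 mm wide, its tip 117 mm above the worktop; pressing it down (under 15 N) lifts the flap.
- pink_roll (a point): Centre (half-way up) of the pink roll of tape: disc 52 mm in diameter, 22 mm high, 0.04 kg, lying flat on the bin's grey liner (30 mm above the worktop, 45 mm below the rim) under the flap, in the left or right half; a green roll of the same size is 100 mm away along the bin's y. Grip across the diameter, fingers along the bin's y; the raised flap stands nearly upright at the bin's back.
- tray_floor (a point): Middle of the floor (4 mm above the worktop) of the loose blue tray at the left: 110 mm in its x, 150 mm in its y, 25 mm high, walls 4 mm. Lower the roll in with the fingers opening along the tray's y. Between this side and the bin stands a fixed white instrument 210 mm tall, from x = 0.46 m backward, y from -0.04 to 0.22 m: carry things round its front, at x = 0.37 m or less.

How it is judged (in metres and radians):
On the way:
1. the yellow block stands upright in the pocket, let go, and the flap is propped open (horizontal distance between block_centre and pocket below 0.025 m and height (world z) of block_centre below 0.068 m and angle between block_centre's own z axis and vertical below 0.17 rad and value of joint flap above 1.2 rad and contact force between the fingers and stop_block below 0.2 N and contact force between the arm and tape_bin below 0.2 N and height (world z) of pink_roll below 0.06 m), for 0.2 s.
At the end, for the whole second after the job is handed in: The pink roll lies flat and at rest in the blue tray, centre within 30 mm (across) and 55 mm (along) of the middle; the yellow block still stands upright (within 0.17 rad) in the pocket, within 25 mm of the pocket point, and the flap is still open by more than 1.2 rad (x of pink_roll in the frame of tray_floor between -0.03 and 0.03 m and y of pink_roll in the frame of tray_floor between -0.055 and 0.055 m and height (world z) of pink_roll below 0.03 m and angle between pink_roll's own z axis and vertical below 0.2 rad and linear speed of tape_roll_pink below 0.02 m/s and horizontal distance between block_centre and pocket below 0.025 m and height (world z) of block_centre below 0.068 m and angle between block_centre's own z axis and vertical below 0.17 rad and value of joint flap above 1.2 rad); the robot touches nothing.
It also fails if it takes over 69 s, if anything falls off the work surface, if the arm or the gripper's body presses on something with over 40 N, if the wrist force passes 120 N, or if a joint passes its speed limit or range.

## Working session

There is one attempt and no reset: what is moved stays moved. The work goes in short steps, Python scripts to look and compute and a tool call to move; the robot and the scene stay as the last step left them, time stands still between calls to the robot, and variables do not carry over. Pictures are saved under pics/ and viewed, at most 10 in all, crops included, and the job is handed in when it is done.

Besides the shell and the picture viewer there is one more tool, called after "Call:" by a JSON object that holds its "name" and its "arguments". play_rows: Moves the arm, as the interface text tells. Its arguments: {"type":"object","properties":{"rows":{"type":"array"},"newtons":{"type":"number"}},"required":["rows"]}

```bash
ls; mkdir -p pics
cat > h.py <<'E'
import numpy as np, cv2
from plant import env, imaging
from scipy.spatial.transform import Rotation as R
def snap(n,f):
    s=env.state(); d=imaging.capture(n); cv2.imwrite('pics/'+f,d['color'][:,:,::-1])
    if n=='wrist':
        T=np.eye(4);T[:3,:3]=R.from_quat(s['orientation']).as_matrix();T[:3,3]=s['eef_pos']
        M=T@np.array(d['hand_eye']); d['eye']=M[:3,3]; d['rotation']=M[:3,:3]
    np.savez('pics/'+f[:-4]+'.npz',K=d['camera_matrix'],e=d['eye'],r=d['rotation'],**{k:v for k,v in d.items() if 'dist' in k})
    return d
def ray(f,u,v,z):
    d=np.load('pics/'+f+'.npz');K=d['K']
    p=np.linalg.solve(K,[u,v,1]);p=d['r']@(p*[1,-1,-1])
    return (d['e']+p*(z-d['e'][2])/p[2]).round(1)
def proj(f,P):
    d=np.load('pics/'+f+'.npz');p=(np.atleast_2d(P)-d['e'])@d['r']*[1,-1,-1]
    q=p@d['K'].T;return q[:,:2]/q[:,2:]
E
python3 - <<'E'
from h import *
for n in('top','side'):
    d=snap(n,n+'1.png');print(d.keys(),d['camera_matrix'],d['eye'],d['rotation'])
s=env.state();print(s)
a=cv2.imread('pics/top1.png');print(a.shape)
E
```

```text
pics
dict_keys(['color', 'camera_matrix', 'eye', 'rotation']) [[437.41939103   0.         286.68803234]
 [  0.         437.41939103 211.02554832]
 [  0.           0.           1.        ]] [ 461.00554749   53.34275683 1098.43472553] [-0.02998599  0.03120885  0.71214849 -0.70069349]
dict_keys(['color', 'camera_matrix', 'eye', 'rotation']) [[475.36190673   0.         284.54348349]
 [  0.         475.36190673 213.01743041]
 [  0.           0.           1.        ]] [  48.24635062 1104.90661433  594.64868274] [-0.12210769  0.53170373  0.82022275 -0.17209155]
{'time': 0.1, 'joint_pos': array([ 1.0318026 ,  0.52191808, -0.03631744,  1.59989328,  0.02117949,
        1.02109957, -0.1128262 ]), 'qvel': array([-2.34110494e-03, -3.24246712e-03,  8.47700563e-04, -3.25793644e-03,
       -8.47991208e-04, -6.98791720e-05, -2.52432139e-03]), 'joint_efforts': array([ 5.38913722e-03, -9.28487849e+01,  1.98426962e+00, -3.70534122e+01,
        1.81220518e-02,  5.32882681e-03,  2.25723824e-05]), 'eef_pos': array([ 282.23174849, -557.34456118,  230.82670252]), 'orientation': array([ 9.72661185e-01,  2.32228339e-01, -1.33207460e-04, -4.47703671e-04]), 'contact_force': array([0.445195  , 0.31330883, 0.13978623]), 'wrist_torque': array([-0.03996904,  0.01649675, -0.01249164]), 'grip_force': 0.0, 'width': 85.33268224829419}
(420, 560, 3)
```

```bash
sed -i "s/    np.savez/    if np.size(d['rotation'])==4: d['rotation']=R.from_quat(d['rotation']).as_matrix()\n    np.savez/" h.py
python3 - <<'E'
from h import *
for n in('top','side'): snap(n,n+'1.png')
print(proj('top1',[[400,0,0],[600,300,0]]))
E
```

```text
[[308.05338164 273.23203107]
 [187.78541308 195.40061243]]
```

View pics/top1.png

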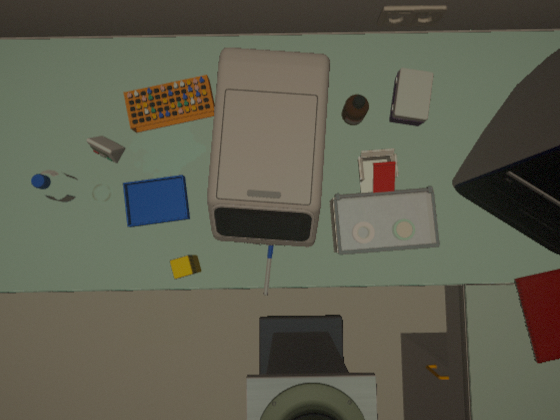

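View pics/side1.png

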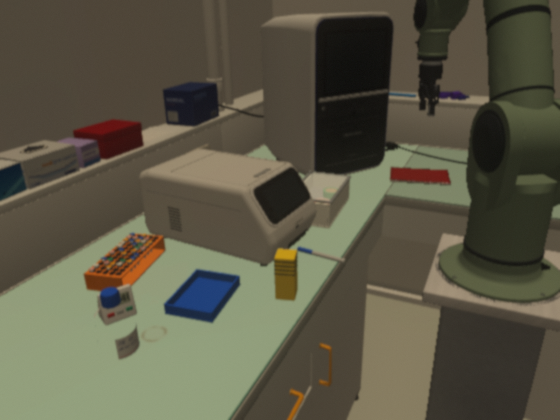

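Run:
```python
from h import *
a=cv2.imread('pics/top1.png');h=cv2.cvtColor(a,cv2.COLOR_BGR2HSV)
def box(lo,hi,roi):
    m=cv2.inRange(h,lo,hi);k=np.zeros_like(m);x0,y0,x1,y1=roi;k[y0:y1,x0:x1]=m[y0:y1,x0:x1]
    n,l,s,c=cv2.connectedComponentsWithStats(k);i=1+s[1:,4].argmax()
    p=np.argwhere(l==i)[:,::-1].astype(np.float32);return cv2.boxPoints(cv2.minAreaRect(p)),s[i]
for nm,lo,hi,roi,z in (('block top',(20,150,140),(35,255,255),(150,240,220,290),105),('tray',(105,120,40),(125,255,255),(100,160,200,240),25),('lever',(0,150,60),(12,255,255),(350,140,420,200),110)):
    b,s=box(lo,hi,roi);P=np.array([ray('top1',*q,z) for q in b]);print(nm,s,b.round(1).tolist());print(P[:,:2],P.mean(0), np.linalg.norm(P-np.roll(P,1,0),axis=1).round(1))
    e=P-np.roll(P,1,0);print(np.degrees(np.arctan2(e[:,1],e[:,0])).round(1))
for u,v in((363,223),(354,232),(363,241),(404,221),(404,239),(396,230),(412,230)): print(u,v,a[v-1:v+2,u-1:u+2].mean((0,1)))
c=cv2.resize(a[135:265,320:450],None,fx=4.5,fy=4.5,interpolation=cv2.INTER_CUBIC)
d=cv2.resize(a[160:290,110:210],None,fx=2,fy=2);c[:0]
c=np.clip(c*1.5,0,255).astype(np.uint8);cv2.imwrite('pics/crop.png',c)
```

```text
block top [171 256  21  22 310] [[169.8000030517578, 260.3999938964844], [186.6999969482422, 255.8000030517578], [191.39999389648438, 273.1000061035156], [174.5, 277.70001220703125]]
[[439.6 316.6]
 [449.3 278.5]
 [410.5 267.7]
 [400.8 305.8]] [425.05 292.15 105.  ] [40.3 39.3 40.3 39.3]
[  15.6  -75.7 -164.4  104.3]
tray [ 123  175   66   52 2679] [[121.69999694824219, 182.89999389648438], [183.6999969482422, 174.5], [189.60000610351562, 218.0], [127.5999984741211, 226.39999389648438]]
[[630.6 458.1]
 [649.3 304.7]
 [540.9 289.7]
 [522.5 441.8]] [585.825 373.575  25.   ] [109.3 154.5 109.4 153.2]
[   8.6  -83.  -172.1   96.9]
lever [373 162  22  31 605] [[373.0, 162.0], [394.0, 162.0], [394.0, 192.0], [373.0, 192.0]]
[[ 656.3 -148.6]
 [ 655.5 -196.7]
 [ 586.3 -194.1]
 [ 587.1 -146.3]] [ 621.3   -171.425  110.   ] [69.2 48.1 69.2 47.8]
[ -1.9 -91.  177.8  89. ]
363 223 [121.11111111 134.88888889 143.33333333]
354 232 [121.33333333 134.44444444 143.66666667]
363 241 [121.11111111 135.11111111 143.88888889]
404 221 [105.66666667 127.44444444 125.        ]
404 239 [106.33333333 127.         116.66666667]
396 230 [106.55555556 128.55555556 125.88888889]
412 230 [106.44444444 126.55555556 125.77777778]
```

View pics/crop.png

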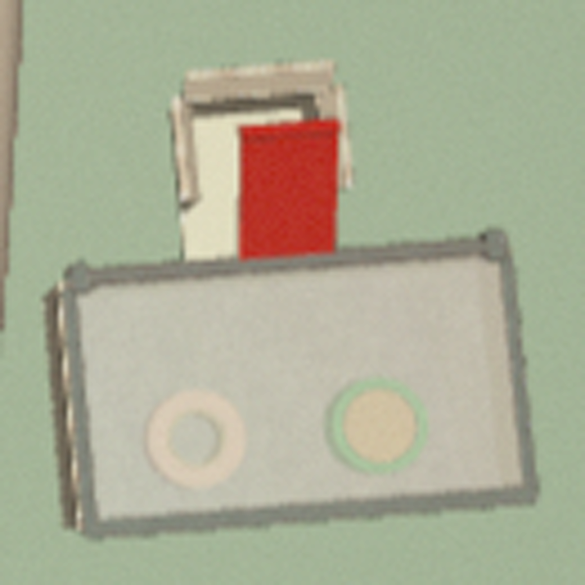

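Run:
```python
from h import *
g=lambda u,v,z: ray('top1',320+u/4.5-0.4,135+v/4.5-0.4,z)
print('hinge',g(80,275,80),g(494,240,80)); print('rim',[g(*q,80) for q in((90,533),(535,497),(503,242),(70,268))])
print('lips', [g(*q,65) for q in ((172,97),(335,63),(345,85),(352,187),(190,205))])
print('far wall foot-inner top52',g(190,97,52),g(310,95,52))
print('pink',g(195,438,52),'green',g(377,426,52))
d=g(80,275,80)-g(494,240,80);print(np.degrees(np.arctan2(d[1],d[0])),np.linalg.norm(d))
```

```text
hinge [583.5 -68.5  80. ] [ 598.4 -285.1   80. ]
rim [array([449.6, -70.2,  80. ]), array([ 464.4, -300.3,   80. ]), array([ 597.3, -289.8,   80. ]), array([587.2, -63.4,  80. ])]
lips [array([ 680. , -121.9,   65. ]), array([ 697. , -209.4,   65. ]), array([ 685. , -214.3,   65. ]), array([ 630., -216.,   65.]), array([ 621.7, -129.7,   65. ])]
far wall foot-inner top52 [ 682.6 -133.8   52. ] [ 682.6 -198.6   52. ]
pink [ 498.7 -130.7   52. ] green [ 503.5 -227.7   52. ]
93.9351999575161 217.11188359921712
```

```bash
cat >> h.py <<'E'
def plan(*targets):
    """targets: (x,y,z mm, yaw of tool x deg); prints shift (m) and turn (deg) in tool axes from now"""
    s=env.state();r=R.from_quat(s['orientation']);p=s['eef_pos']
    print('now',p.round(1),'yaw',np.degrees(np.arctan2(*r.as_matrix()[[1,0],0])).round(2),'tilt',np.degrees(np.arccos(-r.as_matrix()[2,2])).round(2),'t',s['time'],'w',s['width'],'F',s['contact_force'].round(1),'grip',s['grip_force'])
    for t in targets:
        a=np.radians(t[3]);g=R.from_matrix([[np.cos(a),np.sin(a),0],[np.sin(a),-np.cos(a),0],[0,0,-1]])
        print(t,(r.inv().apply(np.array(t[:3])-p)/1000).round(4).tolist(),(r.inv()*g).as_rotvec(True).round(2).tolist())
E
python3 - <<'E'
from h import *
print(ray('side1',325,172,0),ray('side1',388,160,0),imaging.capture('wrist')['hand_eye'])
plan((400,-330,330,15),(520,-185,330,3.7))
E
```

```text
[ 627.6 -525.8    0. ] [ 440.2 -760.7    0. ] [[-9.19414377e-04  9.48094263e-01  3.17988087e-01  8.18088355e+01]
 [ 9.99998828e-01  1.26106748e-03 -8.68578264e-04  6.89432738e-01]
 [-1.22449850e-03  3.17986916e-01 -9.48094311e-01 -1.41198242e+02]
 [ 0.00000000e+00  0.00000000e+00  0.00000000e+00  1.00000000e+00]]
now [ 282.3 -557.4  231. ] yaw 26.86 tilt 0.03 t 0.25 w 85.25922043756992 F [ 0. -0. -0.] grip 0.0
(400, -330, 330, 15) [0.2077, -0.1498, -0.0989] [-0.03, 0.0, 11.86]
(520, -185, 330, 3.7) [0.3803, -0.2249, -0.0989] [-0.03, 0.01, 23.16]
```

Run:
```python
from h import *
plan((400,-330,330,15),(640,-178,340,3.7))
```

```text
now [ 282.3 -557.4  231. ] yaw 26.86 tilt 0.03 t 0.25 w 85.25922043756992 F [ 0. -0. -0.] grip 0.0
(400, -330, 330, 15) [0.2077, -0.1498, -0.0989] [-0.03, 0.0, 11.86]
(640, -178, 340, 3.7) [0.4905, -0.177, -0.1089] [-0.03, 0.01, 23.16]
```

Call:
{"name": "play_rows", "arguments": {"rows": [[[0.208, -0.15, -0.099], [0, 0, 12], 0], [[0.208, -0.15, -0.099], [0, 0, 12], 0], [[0.208, -0.15, -0.099], [0, 0, 12], 0], [[0.208, -0.15, -0.099], [0, 0, 12], 0], [[0.208, -0.15, -0.099], [0, 0, 12], 0], [[0.49, -0.177, -0.109], [0, 0, 23.2], 0], [[0.49, -0.177, -0.109], [0, 0, 23.2], 0], [[0.49, -0.177, -0.109], [0, 0, 23.2], 0], [[0.49, -0.177, -0.109], [0, 0, 23.2], 0], [[0.49, -0.177, -0.109], [0, 0, 23.2], 0], [[0.49, -0.177, -0.109], [0, 0, 23.2], 0], [[0.49, -0.177, -0.109], [0, 0, 23.2], 0]]}}

```text
time: 1.75
eef_pos: [639.1, -178.7, 340.0]
orientation: [0.999, 0.032, -0.0, 0.0]
contact_force: [-0.4, 0.2, -0.1]
width: 85.5
grip_force: 0.0
```

Run:
```python
from h import *
plan((640,-178,340,3.7))
snap('wrist','w1.png')
```

```text
now [ 639.1 -178.7  340. ] yaw 3.64 tilt 0.04 t 1.75 w 85.47487620314813 F [-0.4  0.2 -0.1] grip 0.0
(640, -178, 340, 3.7) [0.0009, -0.0007, 0.0] [0.01, 0.04, -0.06]
```

View pics/w1.png

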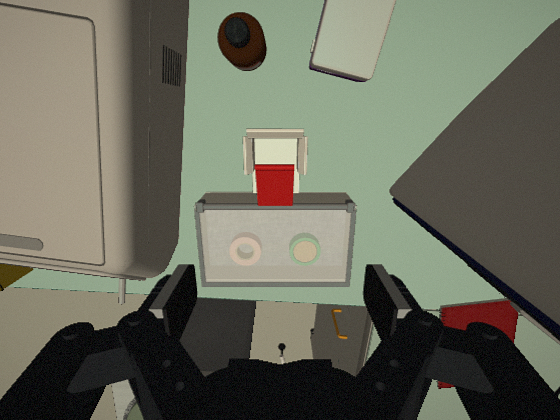

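Run:
```python
from h import *
for n,u,v,z in(('hingeL',200,205,80),('hingeR',352,205,80),('farL',253,138,52),('farR',298,138,52),('leverL',257,205,80),('leverR',294,205,80),('levertipL',257,165,117),('tipR',294,165,117),('wallL',254,160,42),('wallR',298,160,42),('pink',245,249,52),('green',304,249,52),('frontL',202,285,80),('frontR',353,284,80)):print(n,ray('w1',u,v,z))
plan((425,292,300,15))
```

```text
hingeL [583.7 -68.2  80. ]
hingeR [ 597.3 -286.8   80. ]
farL [ 680.  -138.9   52. ]
farR [ 684.  -203.2   52. ]
leverL [ 588.8 -150.1   80. ]
leverR [ 592.1 -203.3   80. ]
levertipL [ 653.6 -150.4  117. ]
tipR [ 656.5 -196.6  117. ]
wallL [ 646.9 -140.7   42. ]
wallR [ 651.  -206.6   42. ]
pink [ 503.2 -131.9   52. ]
green [ 509.2 -227.5   52. ]
frontL [450.  -68.1  80. ]
frontR [ 466.6 -307.    80. ]
now [ 638.9 -179.1  340.3] yaw 3.6 tilt 0.03 t 1.8 w 85.30731433016228 F [-1.2 -1.3  0.4] grip 0.0
(425, 292, 300, 15) [-0.1839, -0.4836, 0.0402] [0.02, 0.02, -11.4]
```

Call:
{"name": "play_rows", "arguments": {"rows": [[[-0.159, -0.482, 0.02], [0, 0, -11.4], 0], [[-0.159, -0.482, 0.02], [0, 0, -11.4], 0], [[-0.159, -0.482, 0.02], [0, 0, -11.4], 0], [[-0.159, -0.482, 0.02], [0, 0, -11.4], 0], [[-0.159, -0.482, 0.02], [0, 0, -11.4], 0], [[-0.159, -0.482, 0.02], [0, 0, -11.4], 0], [[-0.159, -0.482, 0.02], [0, 0, -11.4], 0], [[-0.159, -0.482, 0.02], [0, 0, -11.4], 0], [[-0.159, -0.482, 0.02], [0, 0, -11.4], 0], [[-0.159, -0.482, 0.02], [0, 0, -11.4], 0], [[-0.159, -0.482, 0.02], [0, 0, -11.4], 0]]}}

```text
time: 3.18
eef_pos: [451.0, 290.8, 320.5]
orientation: [0.992, 0.13, 0.0, 0.0]
contact_force: [-0.4, -0.1, -0.4]
width: 85.0
grip_force: 0.0
```

Run:
```python
from h import *
snap('wrist','w2.png')
plan((425,292,300,15))
```

```text
now [451.  290.9 320.5] yaw 14.91 tilt 0.04 t 3.225 w 85.17918130040239 F [-0.2 -0.2 -0.6] grip 0.0
(425, 292, 300, 15) [-0.0248, -0.0077, 0.0205] [0.03, -0.02, -0.09]
```

View pics/w2.png

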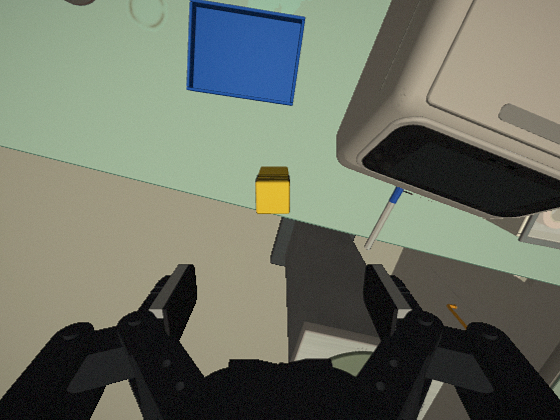

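Run:
```python
from h import *
a=cv2.imread('pics/w2.png');h=cv2.cvtColor(a,cv2.COLOR_BGR2HSV)
m=cv2.inRange(h,(18,130,150),(35,255,255));m[:,:200]=0;m[:,330:]=0;m[:150]=0;m[230:]=0
n,l,s,c=cv2.connectedComponentsWithStats(m);i=1+s[1:,4].argmax()
b=cv2.boxPoints(cv2.minAreaRect(np.argwhere(l==i)[:,::-1].astype(np.float32)))
P=np.array([ray('w2',*q,105) for q in b]);print(b.tolist(),P,P.mean(0));e=P-np.roll(P,1,0);print(np.degrees(np.arctan2(e[:,1],e[:,0])),np.linalg.norm(e,axis=1))
T=np.array([ray('w2',*q,25) for q in ((190,0),(305,17),(294,104),(187,90))]);print(T,T.mean(0));e=T-np.roll(T,1,0);print(np.degrees(np.arctan2(e[:,1],e[:,0])),np.linalg.norm(e,axis=1))
x,y=P.mean(0)[:2];plan((x,y,200,14.9),(x,y,70,14.9))
```

```text
[[255.0, 213.0], [255.0, 182.0], [289.0, 182.0], [289.0, 213.0]] [[399.8 309.1 105. ]
 [439.8 318.6 105. ]
 [450.6 277.6 105. ]
 [411.1 266.6 105. ]] [425.325 292.975 105.   ]
[ 104.88945455   13.36021844  -75.24268067 -164.43848967] [43.97658468 41.11265012 42.39858488 41.00304867]
[[629.  454.7  25. ]
 [648.6 308.1  25. ]
 [542.9 293.1  25. ]
 [522.5 441.4  25. ]] [585.75  374.325  25.   ]
[   7.11839486  -82.3848774  -171.92302658   97.83239432] [107.32725656 147.9044286  106.75902772 149.69652635]
now [451.  290.9 320.5] yaw 14.91 tilt 0.04 t 3.225 w 85.17918130040239 F [-0.2 -0.2 -0.6] grip 0.0
(np.float64(425.32500000000005), np.float64(292.975), 200, 14.9) [-0.0243, -0.0086, 0.1205] [0.03, -0.02, 0.01]
(np.float64(425.32500000000005), np.float64(292.975), 70, 14.9) [-0.0244, -0.0087, 0.2505] [0.03, -0.02, 0.01]
```

Call:
{"name": "play_rows", "arguments": {"rows": [[[-0.024, -0.009, 0.06], [0, 0, 0], 0], [[-0.024, -0.009, 0.12], [0, 0, 0], 0], [[-0.024, -0.009, 0.16], [0, 0, 0], 0], [[-0.024, -0.009, 0.2], [0, 0, 0], 0], [[-0.024, -0.009, 0.23], [0, 0, 0], 0], [[-0.024, -0.009, 0.25], [0, 0, 0], 0], [[-0.024, -0.009, 0.25], [0, 0, 0], 0], [[-0.024, -0.009, 0.25], [0, 0, 0], 1], [[-0.024, -0.009, 0.25], [0, 0, 0], 1], [[-0.024, -0.009, 0.25], [0, 0, 0], 1], [[-0.024, -0.009, 0.25], [0, 0, 0], 1], [[-0.024, -0.009, 0.25], [0, 0, 0], 1]], "newtons": 80}}

```text
time: 4.72
eef_pos: [425.2, 295.1, 71.4]
orientation: [0.991, 0.131, 0.001, -0.0]
contact_force: [-1.5, -2.4, 11.6]
width: 43.2
grip_force: 79.9
```

Call:
{"name": "play_rows", "arguments": {"rows": [[[0, 0, -0.03], [0, 0, 0], 1], [[0, 0, -0.08], [0, 0, 0], 1], [[0, 0, -0.14], [0, 0, 0], 1], [[0, 0, -0.2], [0, 0, 0], 1], [[0, 0, -0.25], [0, 0, 0], 1], [[0, 0, -0.26], [0, 0, 0], 1]]}}

```text
time: 5.48
eef_pos: [425.2, 295.6, 333.8]
orientation: [0.991, 0.131, 0.002, -0.001]
contact_force: [0.5, 0.8, -3.2]
width: 43.2
grip_force: 82.4
```

Run:
```python
from h import *
plan((395,100,330,10),(400,-130,330,3.6),(651.5,-173.3,330,3.6))
```

```text
now [425.2 295.6 333.8] yaw 15.05 tilt 0.3 t 5.475 w 43.22295264101521 F [ 0.5  0.8 -3.2] grip 82.40351557731628
(395, 100, 330, 10) [-0.0799, 0.181, 0.0031] [-0.1, -0.28, 5.05]
(400, -130, 330, 3.6) [-0.1348, 0.4044, 0.0025] [-0.12, -0.28, 11.45]
(651.5, -173.3, 330, 3.6) [0.0968, 0.5115, 0.0035] [-0.12, -0.28, 11.45]
```

Call:
{"name": "play_rows", "arguments": {"rows": [[[-0.02, 0.04, 0.0], [0, 0, 1], 1], [[-0.045, 0.095, 0.0], [0, 0, 3], 1], [[-0.065, 0.14, 0.0], [0, 0, 4], 1], [[-0.08, 0.181, 0.0], [0, 0, 5], 1], [[-0.094, 0.237, 0.0], [0, 0, 7], 1], [[-0.108, 0.293, 0.0], [0, 0, 9], 1], [[-0.121, 0.349, 0.0], [0, 0, 10], 1], [[-0.132, 0.39, 0.0], [0, 0, 11], 1], [[-0.135, 0.404, 0.0], [0, 0, 11.4], 1], [[-0.135, 0.404, 0.0], [0, 0, 11.4], 1]]}}

```text
time: 6.72
eef_pos: [398.9, -130.3, 329.8]
orientation: [1.0, 0.031, -0.0, -0.0]
contact_force: [1.0, 0.1, -1.7]
width: 42.8
grip_force: 82.1
```

Run:
```python
from h import *
plan((651.5,-173.3,330,3.6),(651.5,-173.3,220,3.6))
```

```text
now [ 398.9 -130.3  329.8] yaw 3.6 tilt 0.05 t 6.725 w 42.82078721994873 F [ 1.   0.1 -1.7] grip 82.09915280342102
(651.5, -173.3, 330, 3.6) [0.2494, 0.0588, -0.0004] [-0.02, 0.05, 0.0]
(651.5, -173.3, 220, 3.6) [0.2495, 0.0588, 0.1096] [-0.02, 0.05, 0.0]
```

Call:
{"name": "play_rows", "arguments": {"rows": [[[0.04, 0.01, 0.0], [0, 0, 0], 1], [[0.1, 0.023, 0.0], [0, 0, 0], 1], [[0.155, 0.036, 0.0], [0, 0, 0], 1], [[0.205, 0.048, 0.0], [0, 0, 0], 1], [[0.24, 0.057, 0.02], [0, 0, 0], 1], [[0.249, 0.059, 0.06], [0, 0, 0], 1], [[0.249, 0.059, 0.1], [0, 0, 0], 1], [[0.249, 0.059, 0.11], [0, 0, 0], 1], [[0.249, 0.059, 0.11], [0, 0, 0], 1]]}}

```text
time: 7.85
eef_pos: [651.7, -172.1, 220.8]
orientation: [0.999, 0.032, 0.0, -0.0]
contact_force: [0.3, -0.3, -1.6]
width: 43.2
grip_force: 82.3
```

Run:
```python
from h import *
snap('wrist','w3.png')
plan((651.5,-173.3,150,3.6),(651.5,-173.3,76,3.6))
```

```text
now [ 652.1 -172.5  221.7] yaw 3.7 tilt 0.08 t 7.9 w 43.04778210667197 F [ 0.4 -0.9 -1.5] grip 82.25385904312134
(651.5, -173.3, 150, 3.6) [-0.0007, 0.0007, 0.0717] [0.0, -0.08, 0.1]
(651.5, -173.3, 76, 3.6) [-0.0008, 0.0007, 0.1457] [0.0, -0.08, 0.1]
```

View pics/w3.png

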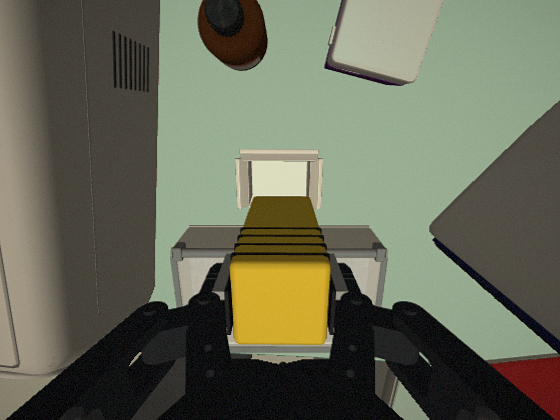

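Run:
```python
from h import *
for n,u,v,z in (('bk',280,256,255),('fr',280,344,255),('foot bk L',251,196,150),('foot bkR',312,196,150),('far wall',280,161,52),('wl',250,180,42),('wr',309,180,42)):print(n,ray('w3',u,v,z))
```

```text
bk [ 677.2 -171.4  255. ]
fr [ 632.4 -174.2  255. ]
foot bk L [ 670.7 -150.   150. ]
foot bkR [ 673.6 -195.9  150. ]
far wall [ 682.1 -171.3   52. ]
wl [ 657.1 -139.3   42. ]
wr [ 661.3 -205.1   42. ]
```

Call:
{"name": "play_rows", "arguments": {"rows": [[[-0.001, 0.0, 0.02], [0, 0, 0], 1], [[-0.001, 0.0, 0.04], [0, 0, 0], 1], [[-0.001, 0.0, 0.055], [0, 0, 0], 1], [[-0.001, 0.0, 0.07], [0, 0, 0], 1], [[-0.001, 0.0, 0.085], [0, 0, 0], 1], [[-0.001, 0.0, 0.1], [0, 0, 0], 1], [[-0.001, 0.0, 0.115], [0, 0, 0], 1], [[-0.001, 0.0, 0.13], [0, 0, 0], 1], [[-0.001, 0.0, 0.135], [0, 0, 0], 1], [[-0.001, 0.0, 0.14], [0, 0, 0], 1], [[-0.001, 0.0, 0.14], [0, 0, 0], 1], [[-0.001, 0.0, 0.14], [0, 0, 0], 1]]}}

```text
time: 9.4
eef_pos: [650.8, -173.2, 80.7]
orientation: [0.999, 0.032, 0.0, 0.0]
contact_force: [1.8, -0.4, -3.7]
width: 42.8
grip_force: 82.2
```

Call:
{"name": "play_rows", "arguments": {"rows": [[[0, 0, 0.002], [0, 0, 0], 1], [[0, 0, 0.004], [0, 0, 0], 1], [[0, 0, 0.005], [0, 0, 0], 1], [[0, 0, 0.005], [0, 0, 0], 1]]}}

```text
time: 9.9
eef_pos: [650.7, -173.4, 76.4]
orientation: [0.999, 0.032, 0.0, 0.0]
contact_force: [-2.5, 1.4, 14.4]
width: 42.7
grip_force: 84.3
```

Run:
```python
from h import *
a=snap('wrist','w4.png')['color'];b=snap('side','s4.png')['color']
c=cv2.resize(b[60:260,230:430],None,fx=2.1,fy=2.1)
cv2.imwrite('pics/c4.png',np.hstack([cv2.resize(a,(380,420)),c])[:,:,::-1])
plan()
```

```text
now [ 650.7 -173.4   76.4] yaw 3.65 tilt 0.05 t 10.0 w 43.13746739349932 F [-3.9  0.4 14.3] grip 84.27645564079285
```

View pics/c4.png

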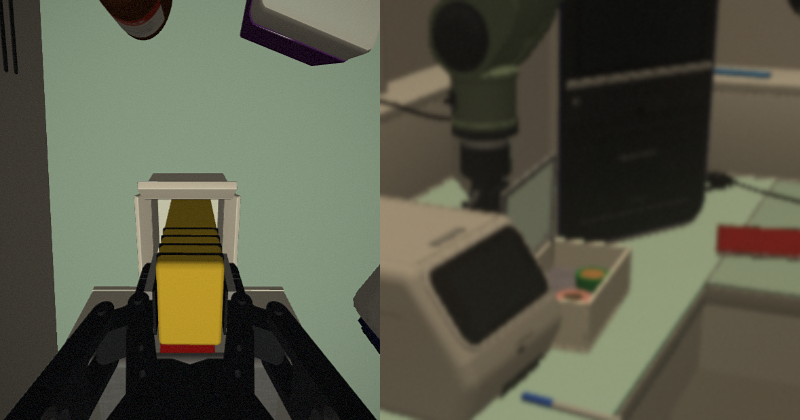

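Call:
{"name": "play_rows", "arguments": {"rows": [[[0, 0, 0.003], [0, 0, 0], 0], [[0, 0, 0.003], [0, 0, 0], 0], [[0, 0, 0.003], [0, 0, 0], 0], [[0, 0, 0.0], [0, 0, 0], 0], [[0, 0, -0.01], [0, 0, 0], 0], [[0, 0, -0.03], [0, 0, 0], 0], [[0, 0, -0.07], [0, 0, 0], 0], [[0, 0, -0.13], [0, 0, 0], 0], [[0, 0, -0.19], [0, 0, 0], 0], [[0, 0, -0.25], [0, 0, 0], 0], [[0, 0, -0.26], [0, 0, 0], 0], [[0, 0, -0.26], [0, 0, 0], 0]]}}

```text
time: 11.5
eef_pos: [650.4, -173.2, 336.5]
orientation: [0.999, 0.032, 0.001, 0.0]
contact_force: [-0.2, -0.3, -0.7]
width: 85.3
grip_force: 0.0
```

Run:
```python
from h import *
snap('wrist','w5.png')
plan((400,-130,330,3.6))
```

```text
now [ 650.  -173.1  335.1] yaw 3.66 tilt 0.03 t 11.55 w 85.59394025870724 F [ 0.2  1.  -0.7] grip 0.0
(400, -130, 330, 3.6) [-0.2468, -0.059, 0.0052] [-0.01, 0.03, 0.06]
```

View pics/w5.png

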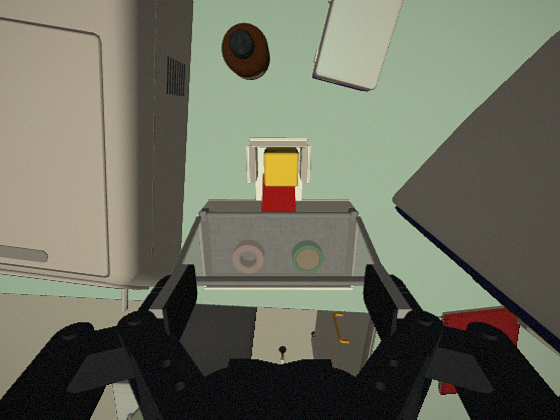

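Run:
```python
from h import *
print(env.state()['joint_pos'].round(2))
print('block top',ray('w5',281,169,110),'pink',ray('w5',248,257,52),'wall',ray('w5',280,147,52))
for n,q in (('rim tip ends',((165,281),(395,281))),):
    for z in (205,210): print(z,[ray('w5',*k,z) for k in q])
plan((500.5,-131.5,320,3.6),(500.5,-131.5,320,-176.4))
```

```text
[ 0.16  0.53  0.01  1.32 -0.01  1.29 -1.33]
block top [ 661.5 -175.1  110. ] pink [ 503. -132.   52.] wall [ 682.1 -172.7   52. ]
205 [array([551.1, -57.2, 205. ]), array([ 566.4, -303.3,  205. ])]
210 [array([554.4, -59.3, 210. ]), array([ 569.4, -300.8,  210. ])]
now [ 650.  -173.1  335.1] yaw 3.66 tilt 0.03 t 11.55 w 85.59394025870724 F [ 0.2  1.  -0.7] grip 0.0
(500.5, -131.5, 320, 3.6) [-0.1466, -0.0511, 0.0151] [-0.01, 0.03, 0.06]
(500.5, -131.5, 320, -176.4) [-0.1466, -0.0511, 0.0151] [-0.04, -0.01, -179.94]
```

Call:
{"name": "play_rows", "arguments": {"rows": [[[-0.04, -0.015, 0.0], [0, 0, -8], 0], [[-0.08, -0.03, 0.0], [0, 0, -18], 0], [[-0.12, -0.045, 0.0], [0, 0, -28], 0], [[-0.145, -0.051, 0.0], [0, 0, -38], 0], [[-0.145, -0.051, 0.0], [0, 0, -48], 0], [[-0.145, -0.051, 0.0], [0, 0, -58], 0], [[-0.145, -0.051, 0.0], [0, 0, -68], 0], [[-0.145, -0.051, 0.0], [0, 0, -78], 0], [[-0.145, -0.051, 0.0], [0, 0, -88], 0], [[-0.145, -0.051, 0.0], [0, 0, -98], 0], [[-0.145, -0.051, 0.0], [0, 0, -108], 0], [[-0.145, -0.051, 0.0], [0, 0, -110], 0]]}}

```text
time: 13.05
eef_pos: [501.9, -131.6, 334.2]
orientation: [0.547, 0.837, -0.0, -0.001]
contact_force: [-0.7, -0.6, -0.7]
width: 85.4
grip_force: 0.0
```

Call:
{"name": "play_rows", "arguments": {"rows": [[[0, 0, 0], [0, 0, -10], 0], [[0, 0, 0], [0, 0, -20], 0], [[0, 0, 0], [0, 0, -30], 0], [[0, 0, 0], [0, 0, -40], 0], [[0, 0, 0], [0, 0, -50], 0], [[0, 0, 0], [0, 0, -60], 0], [[0, 0, 0], [0, 0, -70], 0], [[0, 0, 0], [0, 0, -70], 0], [[0, 0, 0], [0, 0, -70], 0]]}}

```text
time: 14.18
eef_pos: [502.3, -131.6, 335.0]
orientation: [-0.029, 1.0, 0.0, -0.0]
contact_force: [1.0, -0.7, -1.0]
width: 85.4
grip_force: 0.0
```

Run:
```python
from h import *
snap('wrist','w6.png')
plan((502,-131.5,150,-176.4),(502,-131.5,34,-176.4))
```

```text
now [ 502.4 -131.6  335.1] yaw -176.6 tilt 0.03 t 14.225 w 85.3720683683113 F [-0.2  0.9 -0. ] grip 0.0
(502, -131.5, 150, -176.4) [0.0003, 0.0001, 0.1851] [0.01, -0.03, -0.2]
(502, -131.5, 34, -176.4) [0.0002, 0.0, 0.3011] [0.01, -0.03, -0.2]
```

View pics/w6.png

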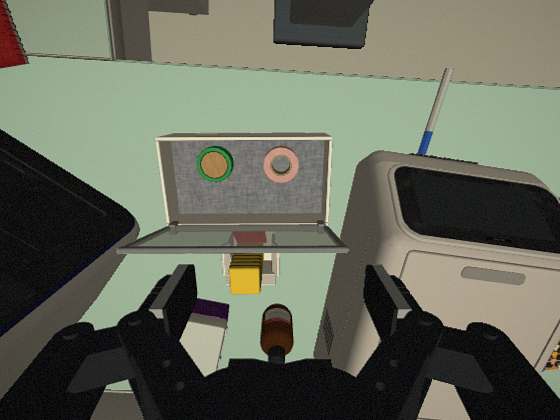

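Run:
```python
from h import *
m=cv2.cvtColor(cv2.imread('pics/w6.png'),cv2.COLOR_BGR2HSV)
p=cv2.inRange(m,(0,40,120),(20,160,255));p[:,:255]=0;p[:,310:]=0;p[:140]=0;p[192:]=0
(u,v),r=cv2.minEnclosingCircle(np.argwhere(p)[:,::-1].astype(np.float32));print(u,v,r,ray('w6',u,v,52))
x,y=ray('w6',u,v,52)[:2];plan((x,y,150,-176.4),(x,y,32,-176.4))
```

```text
280.5 164.72222900390625 18.033843994140625 [ 497.4 -131.9   52. ]
now [ 502.4 -131.6  335.1] yaw -176.6 tilt 0.03 t 14.225 w 85.3720683683113 F [-0.2  0.9 -0. ] grip 0.0
(np.float64(497.4), np.float64(-131.9), 150, -176.4) [0.0049, -0.0001, 0.1851] [0.01, -0.03, -0.2]
(np.float64(497.4), np.float64(-131.9), 32, -176.4) [0.0048, -0.0001, 0.3031] [0.01, -0.03, -0.2]
```

Call:
{"name": "play_rows", "arguments": {"rows": [[[0.0025, 0, 0.05], [0, 0, 0], 0.1], [[0.0025, 0, 0.11], [0, 0, 0], 0.1], [[0.0025, 0, 0.16], [0, 0, 0], 0.1], [[0.0025, 0, 0.2], [0, 0, 0], 0.1], [[0.0025, 0, 0.22], [0, 0, 0], 0.1], [[0.0025, 0, 0.235], [0, 0, 0], 0.1], [[0.0025, 0, 0.235], [0, 0, 0], 0.1], [[0.0025, 0, 0.235], [0, 0, 0], 0.1]], "newtons": 25}}

```text
time: 15.22
eef_pos: [500.5, -131.8, 101.1]
orientation: [-0.032, 1.0, -0.0, 0.001]
contact_force: [1.4, -0.9, 0.2]
width: 76.8
grip_force: 0.0
```

Call:
{"name": "play_rows", "arguments": {"rows": [[[0, 0, 0.02], [0, 0, 0], 0.12], [[0, 0, 0.04], [0, 0, 0], 0.12], [[0, 0, 0.055], [0, 0, 0], 0.12], [[0, 0, 0.064], [0, 0, 0], 0.12], [[0, 0, 0.068], [0, 0, 0], 0.12], [[0, 0, 0.068], [0, 0, 0], 0.12], [[0, 0, 0.068], [0, 0, 0], 1], [[0, 0, 0.068], [0, 0, 0], 1], [[0, 0, 0.068], [0, 0, 0], 1], [[0, 0, 0.068], [0, 0, 0], 1], [[0, 0, 0.068], [0, 0, 0], 1]]}}

```text
time: 16.6
eef_pos: [500.2, -131.8, 32.9]
orientation: [-0.032, 0.999, -0.0, 0.0]
contact_force: [-1.2, -0.2, 7.1]
width: 50.5
grip_force: 24.8
```

Call:
{"name": "play_rows", "arguments": {"rows": [[[0, 0, -0.02], [0, 0, 0], 1], [[0, 0, -0.06], [0, 0, 0], 1], [[0, 0, -0.12], [0, 0, 0], 1], [[0, 0, -0.18], [0, 0, 0], 1], [[0, 0, -0.24], [0, 0, 0], 1], [[0, 0, -0.3], [0, 0, 0], 1], [[0, 0, -0.305], [0, 0, 0], 1], [[0, 0, -0.305], [0, 0, 0], 1]]}}

```text
time: 17.6
eef_pos: [499.8, -131.8, 337.3]
orientation: [-0.032, 0.999, -0.0, 0.0]
contact_force: [0.3, 0.8, -1.1]
width: 50.9
grip_force: 26.7
```

Run:
```python
from h import *
plan((395,-40,335,-176),(390,110,335,-174),(450,290,335,-172),(585.8,374,335,-172.1),(585.8,374,335,7.9))
print(env.state()['joint_pos'].round(2))
a=snap('side','s7.png');b=snap('wrist','w7.png')
cv2.imwrite('pics/c7.png',np.hstack([cv2.resize(b['color'],(400,300)),cv2.resize(a['color'][0:300,200:500],(300,300))])[:,:,::-1])
```

```text
now [ 499.8 -131.8  337.3] yaw -176.35 tilt 0.03 t 17.6 w 50.89591814200048 F [ 0.3  0.8 -1.1] grip 26.68131172657013
(395, -40, 335, -176) [0.0987, 0.0983, 0.0023] [-0.03, 0.01, -0.35]
(390, 110, 335, -174) [0.0942, 0.2483, 0.0022] [-0.03, 0.01, -2.35]
(450, 290, 335, -172) [0.0228, 0.4241, 0.0021] [-0.03, 0.01, -4.35]
(585.8, 374, 335, -172.1) [-0.118, 0.4993, 0.0021] [-0.03, 0.01, -4.25]
(585.8, 374, 335, 7.9) [-0.118, 0.4993, 0.0021] [0.02, 0.04, 175.75]
[ 0.58  0.28 -0.55  1.72  0.16  1.18  1.62]
```

View pics/c7.png

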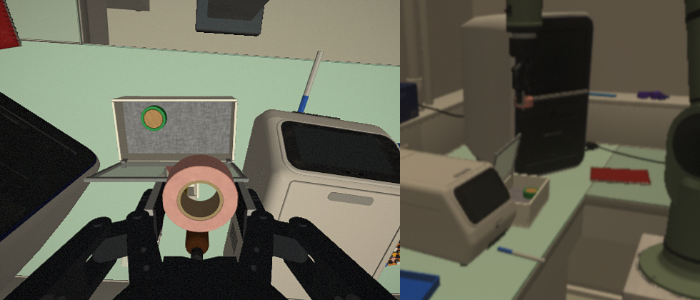

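Call:
{"name": "play_rows", "arguments": {"rows": [[[0.03, 0.03, 0], [0, 0, 0], 1], [[0.068, 0.068, 0], [0, 0, 0], 1], [[0.096, 0.1, 0], [0, 0, 0], 1], [[0.098, 0.15, 0], [0, 0, -1], 1], [[0.096, 0.2, 0], [0, 0, -2], 1], [[0.094, 0.248, 0], [0, 0, -2.4], 1], [[0.076, 0.3, 0], [0, 0, -3], 1], [[0.055, 0.35, 0], [0, 0, -3.6], 1], [[0.032, 0.4, 0], [0, 0, -4], 1], [[0.01, 0.43, 0], [0, 0, -4.3], 1], [[-0.04, 0.457, 0], [0, 0, -4.3], 1], [[-0.09, 0.484, 0], [0, 0, -4.3], 1]]}}

```text
time: 19.2
eef_pos: [560.1, 357.8, 335.6]
orientation: [-0.069, 0.998, -0.001, -0.001]
contact_force: [0.8, 0.1, 0.4]
width: 51.1
grip_force: 26.7
```

Run:
```python
from h import *
plan((585.8,374,335,-172.1),(585.8,374,60,-172.1),(585.8,374,9,-172.1))
snap('wrist','w8.png')
a=cv2.imread('pics/w8.png');h=cv2.cvtColor(a,cv2.COLOR_BGR2HSV);m=cv2.inRange(h,(105,120,40),(125,255,255))
n,l,s,c=cv2.connectedComponentsWithStats(m);i=1+s[1:,4].argmax();print(s[i],c[i])
P=cv2.approxPolyDP(cv2.convexHull(np.argwhere(l==i)[:,::-1].astype(np.int32)),8,True)[:,0];print([(q.tolist(),ray('w8',*q,25).tolist()) for q in P])
```

```text
now [560.1 357.8 335.6] yaw -172.03 tilt 0.12 t 19.2 w 51.05206583650898 F [0.8 0.1 0.4] grip 26.680837869644165
(585.8, 374, 335, -172.1) [-0.0277, 0.0125, 0.0005] [-0.07, -0.1, 0.07]
(585.8, 374, 60, -172.1) [-0.0282, 0.0128, 0.2755] [-0.07, -0.1, 0.07]
(585.8, 374, 9, -172.1) [-0.0283, 0.0128, 0.3265] [-0.07, -0.1, 0.07]
[ 242  146   98   70 6405] [289.56565183 180.15550351]
[([339, 149], [523.5, 442.4, 25.0]), ([333, 215], [629.9, 454.2, 25.0]), ([244, 213], [646.7, 309.2, 25.0]), ([244, 146], [539.0, 298.4, 25.0])]
```

Call:
{"name": "play_rows", "arguments": {"rows": [[[-0.02, 0.01, 0.03], [0, 0, 0], 1], [[-0.028, 0.013, 0.09], [0, 0, 0], 1], [[-0.028, 0.013, 0.15], [0, 0, 0], 1], [[-0.028, 0.013, 0.21], [0, 0, 0], 1], [[-0.028, 0.013, 0.26], [0, 0, 0], 1], [[-0.028, 0.013, 0.29], [0, 0, 0], 1], [[-0.028, 0.013, 0.31], [0, 0, 0], 1], [[-0.028, 0.013, 0.32], [0, 0, 0], 1], [[-0.028, 0.013, 0.324], [0, 0, 0], 1], [[-0.028, 0.013, 0.324], [0, 0, 0], 1], [[-0.028, 0.013, 0.324], [0, 0, 0], 1]]}}

```text
time: 20.62
eef_pos: [585.3, 374.0, 14.2]
orientation: [-0.069, 0.998, 0.0, 0.001]
contact_force: [0.3, -0.3, -0.9]
width: 51.2
grip_force: 26.7
```

Call:
{"name": "play_rows", "arguments": {"rows": [[[0, 0, 0.003], [0, 0, 0], 1], [[0, 0, 0.006], [0, 0, 0], 1], [[0, 0, 0.006], [0, 0, 0], 1]]}}

```text
time: 21.0
eef_pos: [584.8, 373.8, 7.2]
orientation: [-0.069, 0.998, -0.0, -0.0]
contact_force: [0.4, 0.9, -0.1]
width: 50.8
grip_force: 26.9
```

Call:
{"name": "play_rows", "arguments": {"rows": [[[0, 0, 0], [0, 0, 0], 0.15], [[0, 0, 0], [0, 0, 0], 0.15], [[0, 0, 0], [0, 0, 0], 0.15], [[0, 0, -0.01], [0, 0, 0], 0.15], [[0, 0, -0.04], [0, 0, 0], 0.1], [[0, 0, -0.09], [0, 0, 0], 0], [[0, 0, -0.15], [0, 0, 0], 0], [[0, 0, -0.21], [0, 0, 0], 0], [[0, 0, -0.27], [0, 0, 0], 0], [[0, 0, -0.3], [0, 0, 0], 0], [[0, 0, -0.3], [0, 0, 0], 0], [[0, 0, -0.3], [0, 0, 0], 0]]}}

```text
time: 22.5
eef_pos: [584.6, 373.5, 306.9]
orientation: [-0.069, 0.998, -0.0, -0.0]
contact_force: [-0.3, 1.0, -0.8]
width: 85.5
grip_force: 0.0
```

Run:
```python
from h import *
plan()
snap('wrist','w9.png');snap('top','t9.png')
h=cv2.cvtColor(cv2.imread('pics/w9.png'),cv2.COLOR_BGR2HSV)
def big(m):
    n,l,s,c=cv2.connectedComponentsWithStats(m);i=1+s[1:,4].argmax();return np.argwhere(l==i)[:,::-1].astype(np.float32),s[i]
b,s=big(cv2.inRange(h,(105,120,40),(125,255,255)));print('tray',s)
x,y,w,hh=s[:4];m=cv2.inRange(h,(0,30,80),(22,200,255));k=np.zeros_like(m);k[y:y+hh,x:x+w]=m[y:y+hh,x:x+w]
p,s=big(k);(u,v),r=cv2.minEnclosingCircle(p);e=cv2.fitEllipse(cv2.convexHull(p));print('pink',s,u,v,r,e,ray('w9',u,v,26))
P=cv2.approxPolyDP(cv2.convexHull(b.astype(np.int32)),8,True)[:,0];Q=np.array([ray('w9',*q,25) for q in P]);print(Q,Q.mean(0))
h=cv2.cvtColor(cv2.imread('pics/t9.png'),cv2.COLOR_BGR2HSV);k=cv2.inRange(h,(20,150,100),(35,255,255));k[:,:340]=0;k[:,430:]=0
p,s=big(k);u,v=p.mean(0);print('block',s,ray('t9',u,v,110))
```

```text
now [584.6 373.5 306.9] yaw -172.03 tilt 0.04 t 22.5 w 85.53936151630793 F [-0.3  1.  -0.8] grip 0.0
tray [ 230  130  106   76 6451]
pink [263 149  35  35 721] 279.8455810546875 165.87867736816406 17.80567169189453 ((279.8421325683594, 166.04736328125), (34.943748474121094, 35.32158279418945), 27.782276153564453) [581.1 371.9  26. ]
[[523.2 441.9  25. ]
 [630.3 454.2  25. ]
 [647.2 309.3  25. ]
 [540.6 297.2  25. ]] [585.325 375.65   25.   ]
block [375 151  20  20 351] [ 659.6 -174.6  110. ]
```

Roll lies flat within 6 mm of the tray's middle; the block still stands in the pocket.

```bash
python3 -c "
from plant import env
print(env.sign_off())"
```

```text
the job is handed in; nothing more can be done
None
```

I handed the job in at about 22.6 s. The last images put the pink roll flat in the blue tray about 6 mm from its middle, with the yellow block still standing in the pocket about 9 mm from the pocket point. I saw the flap propped open after releasing the block and again while lifting the roll out, but did not measure it just before sign-off. `env.sign_off()` returned no verdict.

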